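# Refit the volume dial of a desktop controller and hold it in

## Robot

A 6-joint arm with a two-finger parallel gripper is mounted at the origin on a cart in front of the work surface, level with it; the furniture and walls round the work are solid. World frame = base frame: x ahead of the robot, y to its left, z up, the work surface at z = 0. Lengths are in mm, angles in rad, forces in N, time in s.
With the tool pointing down it reaches from about 275 to 1000 mm from the base axis. Payload 8.4 kg.
Tool frame: the origin (TCP) lies between the finger pads; the fingertips stand 22 mm ahead of it and the grasp point (between the pads) lies 3 mm ahead of it (r.nose_length is the z of the fingertips in the tool frame, in mm); z points along the fingers, y is the line along which they close (so a half turn about z gives the same grasp; the last joint's range is limited). The gripper opens to 85 mm and grips with 20 to 120 N. Pads are 22 mm wide; open, the fingers measure 114 mm over their backs; the gripper's body (76 mm by 85 mm) begins 54 mm behind the grasp point. The pads swing forward as they close: fully open they stand 13 mm farther back than shut.
Start: joints at [-1.196, 0.353, 1.633, -0, 1.155, -0.002], TCP at [229.966, -581.157, 253.281] pointing down, gripper open.
Joint ranges: [-2.63, 2.63], [-0.92, 2.1], [0.06, 2.66], [-1.3, 4.44], [0, 2.69], [-3.02, 3.02]. Speed limits (rad/s): [2.22, 2.22, 2.79, 3.14, 3.14, 3.14].

## Interface

Orientations are given as [roll, pitch, yaw] about the fixed x, y, z axes, in that order (R = Rz(yaw) Ry(pitch) Rx(roll)).
In Python, from rig import r gives the robot as it stands.
- The arm moves only by the shell command python3 steer.py 'ROWS' [FORCE]. ROWS is a JSON list of rows, 1 to 5 of them, each an object with the fields rx, ry, rz (a rotation vector in parts of the range, where 1.0 means pi rad), sx, sy, sz (the shift in a scale on which 1.0 is 0.2 m), jaw (the opening from 0.0 (shut) to 1.0 (fully open)); a field left out counts as zero (the opening has to be given); each row shifts and turns the commanded pose from where the row before left it, along the tool's axes as they then stand; what a row does not reach is not made up. A row lasts 1/12 s, in which the tool goes at most 41.7 mm and 0.125 rad, less where a joint would pass 70% of its speed; a pose out of reach is approached as far as the arm can. The fingers move at their own pace and stop on an object; FORCE is the grip in N (left out, the last holds). Time passes only in rows, so rows that do not move let the fingers close. It prints the time, the measured TCP pose, the force, the opening and the grip force at its end. Shift and turn numbers lie between -1 and 1, and a call with a number outside is refused. Input that does not fit is refused with a message, and nothing moves.
- r.sense(): the state, without advancing time (a new reading comes with each control period).
- r.grab_frame(name): name is "side" or "top"; returns the picture (384x512x3 uint8, red, green, blue); there is no depth.
- r.camera_params(name): a dict with "fx", "fy", "cx", "cy" (pixels), "dist_coeffs" ([k1, k2, p1, p2, k3] as OpenCV has them; the pictures are not rectified), "rvec" (rotation vector, rad) and "tvec" (3), from world to camera coordinates, as OpenCV has them. Camera axes: x right, y down, z forward; pixel columns grow to the right and rows downward; lengths in mm; the calibration is good to about 2 mm. A picture is of the moment at which its call begins. camera_params takes no time and is no camera call.
- r.sign_off(): hands the job in; it is judged then, once.
The state is a dict: "clock": time; "qpos": joint angles; "qvel": joint speeds; "joint_efforts": joint torques, N m; "eef_pos": TCP position; "tcp_rot": TCP orientation; "contact_force": force on the tool from outside, world axes, zero at the start; "wrist_torque": the same for the moment, N m; "opening": opening from 0.0 (shut) to 1.0 (fully open); "grasp_force": force on a finger pad.
Only numpy, scipy, OpenCV 4.12 (cv2) and the standard library are available. Lean on these libraries where they do the work, as an engineer would, in place of code of your own. Each camera call takes 0.05 s, during which the arm holds its last target. There are 200 camera calls.

## Task

The big metal volume dial of the desktop audio controller was pulled off for cleaning. Fold the controller's clear dust cover right back to its stop and leave it so, then put the dial on the splined spindle, turn it until the splines mesh and slide it fully home. Press it all the way down against its push switch and finish while still holding it down; leave the other things on the desk where they are.

Things in the scene. Friction and masses are not known exactly. Their poses are not given: they have to be found in the camera images.
- console: Desktop audio controller, fixed: 204 mm deep (x), 212 wide (y), 68 high, dark wooden cheeks, metal deck plate 22 mm above the desk with small keys, a 68 mm high meter bridge from 79 to 121 mm behind the origin. Origin: on the desk under its middle; x to its back (away from the robot), y to its left, z up. Front edge 82 mm before the origin, spindle axis 30 mm before it, mid-width.
- cover_hinge (a point): Middle of the cover's hinge axis, which runs along the controller's y: 80 mm behind the console's origin, 70 mm above the desk.
- cover (a joint): Angle of the clear flat dust cover (184 mm wide, 4 thick, reaching 138 mm from the hinge): 0 = shut, level over the deck; it grows as the front edge swings up and back; stop at 1.92 rad (110 degrees, past upright, leaning away). Stiff hinge: it stays where it is left; about 1 to 1.5 N at the handle moves it. Starts shut or up to 0.3 rad raised.
- cover_bar (a point): Middle of the bar of the cover's steel bow handle: a round bar 10 mm thick along the controller's y, legs 110 mm apart; 180 mm from the hinge axis in the cover's plane, 37 mm clear ahead of the panel's edge. Fingers can straddle it from above, and the bar turns between them as the cover swings. Orientation: x in the cover's plane from bar to hinge.
- spindle_seat (a point): Seat of the steel spindle: centre of the top of its flange (32 mm across), where the dial's underside rests when home; 31 mm above the desk with the switch out. z up; x through one of the 6 splines (4 mm wide, 24 mm across tips, up to 11.5 mm above the seat; a round nose, 16 mm across, goes on to 16.5 mm). A dial not meshed stops about 9 mm above the seat.
- spindle_push (a joint): Travel of the spindle's push switch: 0 = out, 0.005 m = fully down. The spring needs about 4.5 N to start and 9 N at the bottom, and pushes back out when released.
- spindle (a joint): Turn of the spindle about its vertical axis (rad), at a chance angle at the start; it turns with a drag of 0.14 N m, more than an unmeshed dial pressed on lightly will drag round.
- dial: Knurled aluminium cylinder, 46 mm across, 34 high, about 90 g, upright on the desk. Origin: centre of underside; z up; x to the dark finger dimple on top. Socket below, 17 mm deep, with 6 ribs 4 mm wide, 19 across inside; a gap is under the dimple. Meshes when its yaw and spindle_seat's differ by a multiple of 60 degrees, within 6. Grip with the fingertips 8 mm or more above its underside.
- tape_roll: Roll of dark tape lying flat, 58 mm across, 19 mm high; a bystander. Origin under its middle.
- screw_tin: Round tin of screws, white with a label, 54 mm across, 23 mm high; a bystander. Origin under its middle.
- mouse: Black computer mouse, 125x68x42 mm, right of the controller; a bystander. Origin under its middle.
- earbud_case: Grey earbud case, 23x60x45 mm, behind the controller; a bystander. Origin under its middle.
- precision_driver: Small screwdriver lying at the right front, 153 mm long, 11 mm thick; a bystander. Origin under its middle.

How it is judged (in metres and radians):
On the way, in this order (a step that is already met when the one before it is completed fails the run):
1. the dust cover is folded back to its stop (value of joint cover above 1.75 rad), for 0.2 s.
2. the dial is home on the spindle, its splines meshed (z of dial in the frame of spindle_seat below 0.0025 m and horizontal distance between dial and spindle_seat below 0.003 m and angle between dial's own z axis and vertical below 0.12 rad), for 0.1 s.
At the end, for the whole second after the job is handed in: The cover stands at its stop (over 1.7 rad); the dial sits upright and meshed on the spindle (underside within 2.5 mm of the seat, axes within 3 mm); the fingers press on the dial (over 2 N) and the push switch is in by more than 3.5 mm (all of step 2 and value of joint cover above 1.7 rad and z of dial in the frame of spindle_seat above -0.003 m and value of joint spindle_push above 0.0035 m and contact force between the fingers and dial above 2 N); the arm keeps its last pose, push and grip.
It fails at once if another thing on the desk is shifted by more than 3 cm (distance of any of tape_roll, screw_tin, mouse, earbud_case, precision_driver from where it was at the start of the episode above 0.03 m).
It also fails if it takes over 64 s, if anything falls off the work surface, if the arm or the gripper's body presses on something with over 40 N, if the wrist force passes 120 N, or if a joint passes its speed limit or range.

## Working session

There is one attempt and no reset: what is moved stays moved. The work goes in short steps, Python scripts to look and compute and a shell command to move; the robot and the scene stay as the last step left them, time stands still between calls to the robot, and variables do not carry over. Pictures are saved under pics/ and viewed, at most 10 in all, crops included, and the job is handed in when it is done.

```bash
ls; mkdir -p pics
python3 - <<'E'
from rig import r
import cv2
for n in ("top","side"):
    f=r.grab_frame(n); cv2.imwrite(f"pics/{n}0.png",f[:,:,::-1])
    p=r.camera_params(n); print(n,p)
    R=cv2.Rodrigues(p["rvec"] if hasattr(p["rvec"],'shape') else __import__('numpy').array(p["rvec"]))[0]
    print(-R.T@__import__('numpy').array(p["tvec"]).ravel(), R[2])
print(r.sense())
E
```

```text
pics
rig.py
steer.py
top {'fx': 412.3289330480011, 'fy': 412.3289330480011, 'cx': 254.91609114901698, 'cy': 192.08884344904058, 'dist_coeffs': array([0.02643472, 0.        , 0.        , 0.        , 0.        ]), 'rvec': array([ 2.13593121, -2.13042444,  0.15306043]), 'tvec': array([   6.48124948,  616.72872578, 1128.52940188])}
[ 432.50048976   -8.51907836 1211.13405136] [ 0.15648869  0.01409547 -0.98757917]
side {'fx': 487.12666411513925, 'fy': 487.12666411513925, 'cx': 259.0080637652854, 'cy': 184.2844678307855, 'dist_coeffs': array([-0.05045579,  0.        ,  0.        ,  0.        ,  0.        ]), 'rvec': array([ 0.24079422, -2.47494978,  1.71746617]), 'tvec': array([ 605.06207753,   88.76343476, 1565.84252431])}
[ 304.44442543 1526.62306807  634.48993359] [ 0.18787103 -0.91800875 -0.34923404]
{'clock': 0.1, 'qpos': array([-1.19639137e+00,  3.53600244e-01,  1.63405732e+00, -1.94444948e-05,
        1.15517494e+00, -2.40974192e-03]), 'qvel': array([ 7.80664669e-04, -2.06021322e-03, -1.58535097e-03,  3.37551967e-04,
        7.42080688e-05, -3.58557517e-04]), 'joint_efforts': array([-1.08881042e-03, -6.06360769e+01, -3.42819893e+01, -5.10222196e-05,
        3.81399470e-03, -1.73380857e-05]), 'eef_pos': array([ 229.82117972, -580.79085445,  252.62443722]), 'tcp_rot': array([-3.14035277e+00,  1.47915914e-05,  3.76822566e-01]), 'contact_force': array([ 0.2621376 ,  0.32760974, -0.25971796]), 'wrist_torque': array([-0.0373985 , -0.03160013,  0.00469293]), 'grasp_force': 0.0, 'opening': 1.0004009772640146}
```

View pics/top0.png

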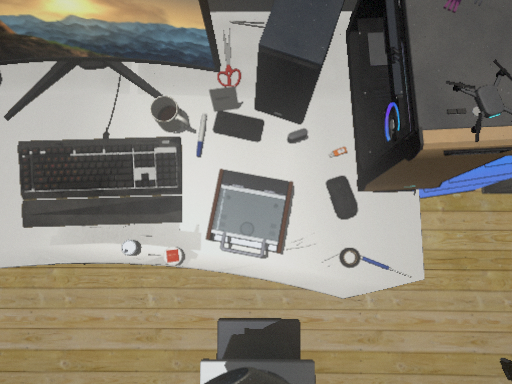

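View pics/side0.png

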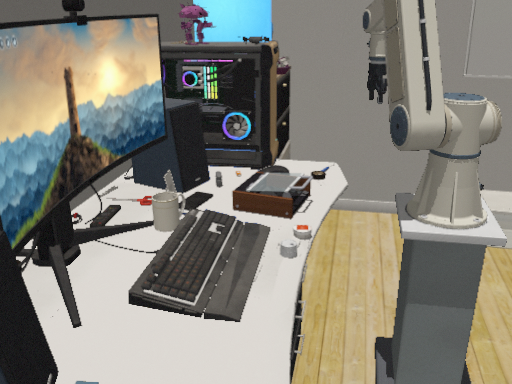

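The top view shows the console around (250,212) with the handle bar near (244,250), the dial at (131,248), the tin at (173,256), the tape at (349,257) and the driver at (385,265). I'll enlarge the console and the dial.

```bash
python3 - <<'E'
import cv2,numpy as np
a=cv2.imread("pics/top0.png"); 
c=cv2.resize(a[160:265,195:305],None,fx=5,fy=5,interpolation=cv2.INTER_CUBIC)
d=cv2.resize(a[232:264,110:160],None,fx=5,fy=5,interpolation=cv2.INTER_CUBIC)
o=np.zeros((525,800,3),np.uint8); o[:525,:550]=c; o[:160,550:800]=d
b=cv2.imread("pics/side0.png")
e=cv2.resize(b[232:262,274:324],None,fx=5,fy=5,interpolation=cv2.INTER_CUBIC); o[165:315,550:800]=e
e=cv2.resize(b[160:222,228:318],None,fx=2.75,fy=2.75,interpolation=cv2.INTER_CUBIC); o[320:320+e.shape[0],550:550+e.shape[1]]=e
cv2.imwrite("pics/c1.png",o)
E
cat > h.py <<'E'
import cv2,numpy as np
from rig import r
def ray(n,uv):
    p=r.camera_params(n);K=np.array([[p['fx'],0,p['cx']],[0,p['fy'],p['cy']],[0,0,1]])
    R=cv2.Rodrigues(np.array(p['rvec'],float))[0];t=np.array(p['tvec'],float).ravel()
    q=cv2.undistortPoints(np.array([[uv]],float),K,np.array(p['dist_coeffs'],float)).ravel()
    d=R.T@np.array([q[0],q[1],1]);return -R.T@t,d/np.linalg.norm(d)
def plane(n,uv,z):
    c,d=ray(n,uv);return c+d*(z-c[2])/d[2]
def proj(n,X):
    p=r.camera_params(n);K=np.array([[p['fx'],0,p['cx']],[0,p['fy'],p['cy']],[0,0,1]])
    return cv2.projectPoints(np.array(X,float).reshape(-1,1,3),np.array(p['rvec'],float),np.array(p['tvec'],float),K,np.array(p['dist_coeffs'],float))[0].reshape(-1,2)
def tri(u1,u2):
    (a,d),(b,e)=ray('top',u1),ray('side',u2)
    s=np.linalg.lstsq(np.c_[d,-e],b-a,rcond=None)[0];P,Q=a+s[0]*d,b+s[1]*e
    return (P+Q)/2,np.linalg.norm(P-Q)
E
```

```text
(no output)
```

View pics/c1.png

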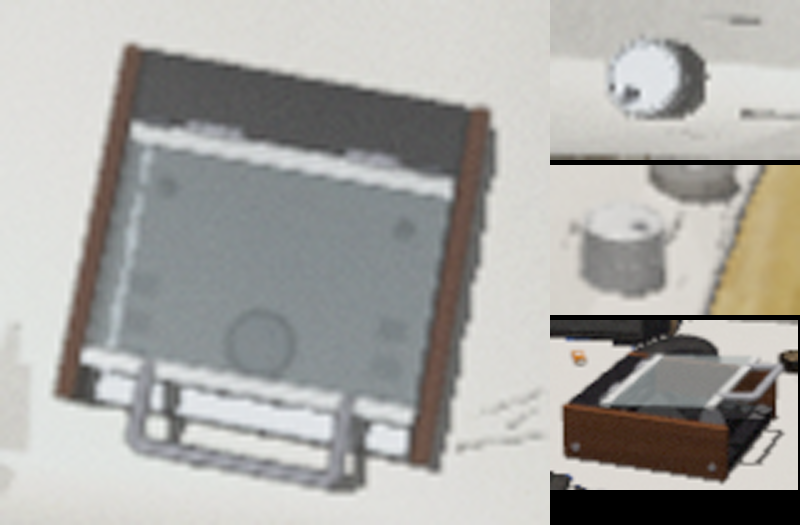

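The crop shows the cheek corners at about (130,45), (487,108), (57,395) and (435,467). The bar runs (135,450)–(350,485), the ring round the spindle is at (260,342), and the dial top is at (650,78) with its dimple at (630,95).

Run:
```python
from h import *
T=lambda x,y:(195+x/5-.4,160+y/5-.4)
S=lambda x,y:(228+(x-550)/2.75-.3,160+(y-320)/2.75-.3)
for n,p in dict(bl=(130,45),br=(487,108),fl=(57,395),fr=(435,467)).items(): print(n,plane('top',T(*p),68).round(1),plane('top',T(*p),30).round(1))
print('ring',plane('top',T(260,342),22).round(1),plane('top',T(260,342),31).round(1))
for z in (70,90,110,130): print('bar',z,plane('top',T(135,447),z).round(1),plane('top',T(350,483),z).round(1),proj('side',plane('top',T(243,465),z)))
print('tri bar', tri(T(243,465),S(762,384)))
a=cv2.imread('pics/top0.png')
g=a[238:257,121:145].astype(int).mean(2).astype(int)
print(g)
```

```text
bl [680.9 105.4  68. ] [689.2 109.1  30. ]
br [644.8 -96.5  68. ] [651.9 -99.4  30. ]
fl [483.4 142.4  68. ] [485.1 147.4  30. ]
fr [444.8 -65.9  68. ] [445.3 -67.8  30. ]
ring [516.2  32.   22. ] [515.5  31.7  31. ]
bar 70 [455.1  98.6  70. ] [436.  -19.3  70. ] [[308.05436937 187.01387645]]
bar 90 [454.7  96.7  90. ] [435.9 -19.2  90. ] [[308.32226835 181.17608175]]
bar 110 [454.3  94.8 110. ] [435.9 -19.  110. ] [[308.59156135 175.29213746]]
bar 130 [453.9  93.  130. ] [435.8 -18.8 130. ] [[308.86224412 169.36175818]]
tri bar (array([450.9291372,  39.2151938,  83.4405934]), np.float64(11.176807005127015))
[[190 191 191 191 191 191 187 184 193 195 189 191 191 192 189 190 190 191
  190 189 194 191 191 192]
 [189 189 193 190 190 187 189 169 191 185 178 183 174 177 179 188 190 189
  193 189 191 188 190 194]
 [189 192 191 187 197 171 197 196 182 172 150 169 116 125 141 168 168 189
  191 190 192 192 190 191]
 [191 190 193 174 194 184 212 203 206 225 196 187 146 120  94  85  91 163
  189 193 194 194 192 191]
 [190 192 188 175 203 225 225 225 225 226 226 217 195 151 119  90  79  92
  161 
[... 735 characters left out ...]
70 221 192 105 106 107 223 225 226 225 224 221 177 127  92  89  82
   93  98 212 220 221 221]
 [203 198 193 162 114 127 153 223 227 226 225 222 194 158 105 105  84  87
   95  97 210 218 219 218]
 [214 193 189 155 150 179 208 224 225 221 226 194 175 118 107  83  81  95
  100 137 210 219 218 218]
 [215 211 193 187 198 220 219 218 222 195 210 179 119 109  88  85  90  95
  137 208 216 217 216 218]
 [212 209 209 190 164 192 170 172 179 174 130 113 109  88  91  93 134 138
  209 215 216 212 217 215]
 [209 207 210 208 184 204 166 164 140 132 142 129 133 128 134 137 205 212
  212 215 213 213 212 214]
 [205 204 206 208 205 208 208 207 209 210 207 210 210 211 209 209 210 211
  209 209 208 208 211 208]]
```

Run:
```python
from h import *
b=cv2.imread("pics/side0.png")
cv2.imwrite("pics/c2.png",cv2.resize(b[160:210,260:320],None,fx=12,fy=12,interpolation=cv2.INTER_CUBIC))
O=np.array([545,26.3]);x=np.array([.983,-.181]);y=np.array([.181,.983])
for th in (0,.1,.2,.3):
    for s in (-60,0,60):
        p=O+x*(80-180*np.cos(th))+y*s;P=[*p,70+180*np.sin(th)]
        print(th,s,np.round(P),proj('top',P).round(1),((proj('side',P)+.5-[260,160])*12).round())
print(plane('top',(300,122),0),plane('top',(255,107),0))
# dial top: bright mask
a=cv2.imread('pics/top0.png').astype(int).mean(2)
m=np.zeros_like(a,bool);m[239:256,120:137]=a[239:256,120:137]>215
v,u=np.nonzero(m);print(u.min(),u.max(),v.min(),v.max())
w=np.clip(190-a[247:254,123:129],0,None);w[:, :1]=0;w=w[2:6,1:5];vv,uu=np.mgrid[249:253,124:128]
d=(np.sum(w*uu)/w.sum(),np.sum(w*vv)/w.sum());print(d)
c=((123+134.3)/2,(241.5+253)/2)
print(plane('top',d,34),plane('top',c,34),c)
```

```text
0 -60 [436. -15.  70.] [[262.9 256.3]] [[637. 265.]]
0 0 [447.  44.  70.] [[241.3 252.2]] [[576. 337.]]
0 60 [458. 103.  70.] [[219.9 248.1]] [[511. 413.]]
0.1 -60 [437. -15.  88.] [[263.  255.9]] [[636. 205.]]
0.1 0 [448.  44.  88.] [[241.1 251.7]] [[575. 274.]]
0.1 60 [458. 103.  88.] [[219.3 247.6]] [[509. 348.]]
0.2 -60 [439. -15. 106.] [[263.2 254.9]] [[629. 143.]]
0.2 0 [450.  44. 106.] [[241.  250.6]] [[567. 211.]]
0.2 60 [461. 103. 106.] [[218.8 246.4]] [[501. 283.]]
0.3 -60 [444. -16. 123.] [[263.5 253.1]] [[615.  82.]]
0.3 0 [455.  43. 123.] [[241.  248.8]] [[553. 148.]]
0.3 60 [465. 102. 123.] [[218.5 244.6]] [[486. 218.]]
[ 840.94678105 -127.89097751    0.        ] [889.00140734   9.47775711   0.        ]
120 134 241 253
(np.float64(125.58075407990997), np.float64(250.53854811480022))
[450.96529242 373.80657113  34.        ] [460.19487441 365.6207341   34.        ] (128.65, 247.25)
```

View pics/c2.png

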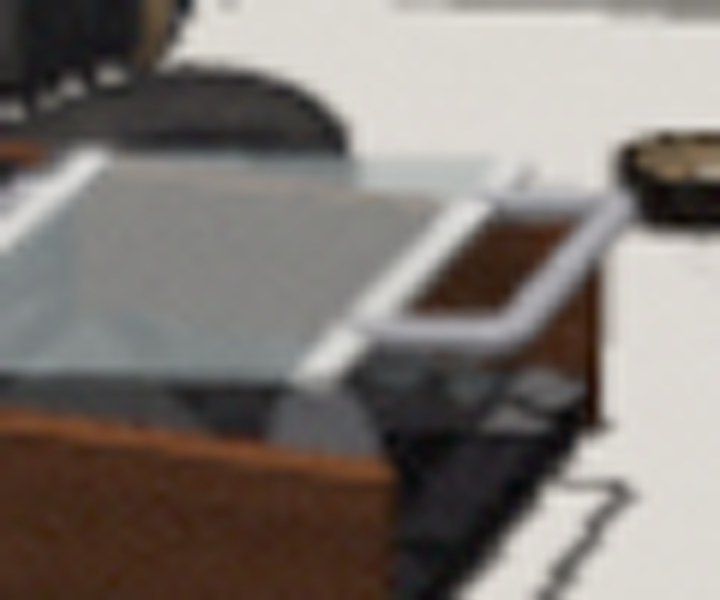

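The bar ends at crop (625,200) and (520,335) in the side view match a cover angle near 0.1 rad. That puts the bar middle at about (446,43,89).

Units first: shifts go in shares of 0.2 m and turns go in shares of pi rad. So -0.125 rad / 3.1416 = -0.0398.

```bash
python3 steer.py '[{"rz":-0.0398, "jaw":0.4}, {"rz":-0.0398, "jaw":0.4}, {"rz":-0.0398, "jaw":0.4}, {"rz":-0.0398, "jaw":0.4}, {"rz":-0.0398, "jaw":0.4}]' 30
python3 steer.py '[{"rz":-0.0398, "jaw":0.4}, {"rz":-0.0398, "jaw":0.4}, {"rz":-0.0398, "jaw":0.4}, {"rz":-0.0048, "jaw":0.4}]'
python3 steer.py '[{"sx":0.19, "sy":0.03, "jaw":0.4}, {"sx":0.19, "sy":0.03, "jaw":0.4}, {"sx":0.19, "sy":0.03, "jaw":0.4}, {"sx":0.19, "sy":0.03, "jaw":0.4}, {"sx":0.19, "sy":0.03, "jaw":0.4}]'
python3 steer.py '[{"sx":0.19, "sy":0.03, "sz":0.03, "jaw":0.4}, {"sx":0.19, "sy":0.03, "sz":0.03, "jaw":0.4}, {"sx":0.19, "sy":0.03, "sz":0.03, "jaw":0.4}, {"sx":0.19, "sy":0.03, "sz":0.03, "jaw":0.4}, {"sx":0.19, "sy":0.03, "sz":0.03, "jaw":0.4}]'
python3 steer.py '[{"sx":0.19, "sy":0.03, "sz":0.03, "jaw":0.4}, {"sx":0.19, "sy":0.03, "sz":0.03, "jaw":0.4}, {"sx":0.19, "sy":0.03, "sz":0.03, "jaw":0.4}, {"sx":0.19, "sy":0.03, "sz":0.03, "jaw":0.4}, {"sx":0.19, "sy":0.03, "sz":0.03, "jaw":0.4}]'
python3 steer.py '[{"jaw":0.4}, {"jaw":0.4}]'
```

```text
clock: 0.52
eef_pos: [229.9, -580.9, 252.8]
tcp_rot: [-3.141, -0.001, 1.008]
contact_force: [0.1, 1.2, -0.3]
opening: 0.397
grasp_force: 0.0
clock: 0.85
eef_pos: [229.9, -580.9, 252.9]
tcp_rot: [-3.141, -0.001, 1.398]
contact_force: [-0.1, 0.5, 0.5]
opening: 0.401
grasp_force: 0.0
clock: 1.27
eef_pos: [293.3, -397.7, 253.0]
tcp_rot: [-3.141, -0.0, 1.387]
contact_force: [0.4, 0.4, 0.6]
opening: 0.396
grasp_force: 0.0
clock: 1.68
eef_pos: [356.7, -216.2, 223.1]
tcp_rot: [3.141, 0.0, 1.387]
contact_force: [1.4, 0.2, 0.6]
opening: 0.399
grasp_force: 0.0
clock: 2.1
eef_pos: [420.2, -34.4, 193.2]
tcp_rot: [3.141, -0.0, 1.388]
contact_force: [-0.2, -0.1, 0.5]
opening: 0.403
grasp_force: 0.0
clock: 2.27
eef_pos: [420.1, -34.5, 192.9]
tcp_rot: [-3.141, 0.0, 1.393]
contact_force: [0.3, -0.1, 0.3]
opening: 0.399
grasp_force: 0.0
```

Converted, 40 mm / 200 = 0.2, 33 mm / 200 = 0.165.

```bash
python3 steer.py '[{"sx":0.2, "sy":0.03, "jaw":0.4}, {"sx":0.2, "sy":0.03, "jaw":0.4}, {"sz":0.165, "jaw":0.4}, {"sz":0.165, "jaw":0.4}, {"jaw":0.4}]'
python3 - <<'E'
from h import *
a,b=r.grab_frame('top'),r.grab_frame('side');print(r.sense()['eef_pos'])
o=np.zeros((550,800,3),np.uint8)
e=cv2.resize(a[170:270,200:300],None,fx=4,fy=4);o[:400,:400]=e
e=cv2.resize(b[130:220,250:340],None,fx=4.4,fy=4.4)[:, :396];o[:396,402:798]=e
cv2.imwrite('pics/c3.png',o[:400,:,::-1])
E
```

```text
clock: 2.68
eef_pos: [442.7, 39.4, 123.2]
tcp_rot: [-3.134, 0.002, 1.39]
contact_force: [-2.0, -0.8, -0.9]
opening: 0.402
grasp_force: 0.0
[445.07620471  39.19600253 127.04810201]
```

View pics/c3.png

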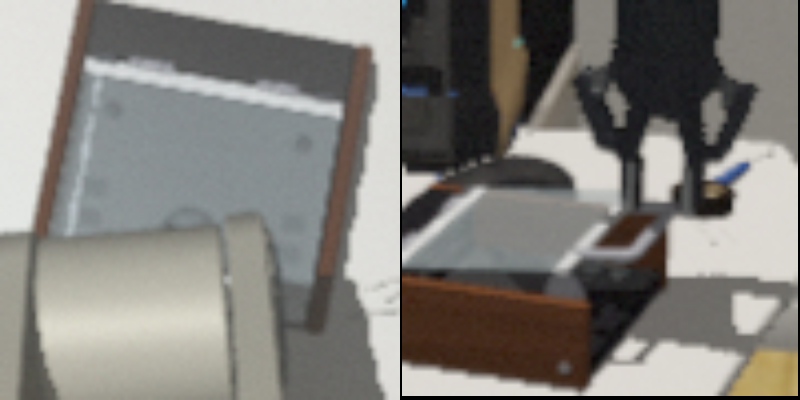

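The side view shows the fingers at x≈630 and 693, with tips near y≈205, above the bar, which runs from about (660,212) to (625,250). I'll check the offset numerically.

Run:
```python
from h import *
S=lambda P:((proj('side',P)-[250,130]+.5)*4.4+[402,0]).round()
p=r.sense()['eef_pos'];print(p,r.sense()['contact_force'])
u=np.array([.983,-.181,0])
for s in (-17,0,17): print(S(p+u*s+[0,0,-22]))
for x in (442,446,450,454): print(x,S([x,42,89]),S([x-10.,42-54,89]),S([x+10,42+54,89]))
```

```text
[445.07620471  39.19600253 127.04810201] [ 0.70124367 -0.02405296  0.27388917]
[[684. 211.]]
[[662. 209.]]
[[639. 206.]]
442 [[665. 231.]] [[685. 207.]] [[643. 255.]]
446 [[659. 230.]] [[680. 207.]] [[637. 255.]]
450 [[654. 230.]] [[675. 207.]] [[632. 255.]]
454 [[648. 230.]] [[669. 206.]] [[626. 254.]]
```

Converted, 12 mm / 200 = 0.06, 10 mm / 200 = 0.05.

```bash
python3 steer.py '[{"sx":0.01, "sy":0.01, "sz":0.06, "jaw":0.4}, {"sz":0.06, "jaw":0.4}, {"sz":0.05, "jaw":0.4}, {"jaw":0.4}]'
python3 steer.py '[{"jaw":0}, {"jaw":0}, {"jaw":0}, {"jaw":0}]' 20
```

```text
clock: 3.12
eef_pos: [448.3, 41.1, 93.4]
tcp_rot: [-3.141, 0.0, 1.39]
contact_force: [-0.7, -0.2, -0.3]
opening: 0.401
grasp_force: 0.0
clock: 3.45
eef_pos: [447.8, 41.8, 93.7]
tcp_rot: [-3.141, 0.0, 1.392]
contact_force: [-3.9, -0.4, 1.3]
opening: 0.104
grasp_force: 22.3
```

The bar is gripped. Now I swing it along the arc, checking forces.

Converted, -17.8 mm / 200 = -0.089, -17.4 mm / 200 = -0.087.

```bash
python3 steer.py '[{"sy":0.0135, "sz":-0.089, "jaw":0}, {"sy":0.0225, "sz":-0.087, "jaw":0}, {"sy":0.031, "sz":-0.0845, "jaw":0}]'
python3 steer.py '[{"sy":0.039, "sz":-0.081, "jaw":0}, {"sy":0.047, "sz":-0.0765, "jaw":0}, {"sy":0.0545, "sz":-0.0715, "jaw":0}]'
```

```text
clock: 3.7
eef_pos: [460.6, 39.5, 146.0]
tcp_rot: [-3.14, 0.001, 1.392]
contact_force: [-0.6, -0.5, -2.0]
opening: 0.106
grasp_force: 21.5
clock: 3.95
eef_pos: [487.4, 34.6, 192.1]
tcp_rot: [-3.138, 0.0, 1.392]
contact_force: [-5.9, 1.6, 2.5]
opening: 0.108
grasp_force: 21.3
```

Converted, 15.6 mm / 200 = 0.078, 14.6 mm / 200 = 0.073.

```bash
python3 steer.py '[{"sy":0.0615, "sz":-0.066, "jaw":0}, {"sy":0.0675, "sz":-0.0595, "jaw":0}, {"sy":0.073, "sz":-0.0525, "jaw":0}, {"sy":0.078, "sz":-0.0445, "jaw":0}]'
python3 steer.py '[{"sy":0.082, "sz":-0.0365, "jaw":0}, {"sy":0.0855, "sz":-0.0285, "jaw":0}, {"sy":0.088, "sz":-0.0195, "jaw":0}, {"sy":0.0895, "sz":-0.011, "jaw":0}]'
```

```text
clock: 4.28
eef_pos: [544.0, 24.4, 237.5]
tcp_rot: [-3.141, 0.0, 1.392]
contact_force: [-3.9, -0.0, 4.8]
opening: 0.103
grasp_force: 21.8
clock: 4.62
eef_pos: [613.1, 12.0, 256.1]
tcp_rot: [3.141, -0.0, 1.392]
contact_force: [-2.1, 0.3, -1.7]
opening: 0.101
grasp_force: 21.5
```

Converted, 18 mm / 200 = 0.09, 17.9 mm / 200 = 0.0895.

```bash
python3 steer.py '[{"sy":0.09, "sz":-0.002, "jaw":0}, {"sy":0.0895, "sz":0.007, "jaw":0}, {"sy":0.0885, "sz":0.016, "jaw":0}, {"sy":0.0865, "sz":0.025, "jaw":0}]'
python3 steer.py '[{"sy":0.03, "sz":0.01, "jaw":0}, {"jaw":0}]'
python3 - <<'E'
from h import *
b=r.grab_frame('side')
cv2.imwrite('pics/c4.png',cv2.resize(b[100:220,200:340],None,fx=4.2,fy=4.2)[:,:,::-1])
E
```

```text
clock: 4.95
eef_pos: [683.3, -0.6, 246.7]
tcp_rot: [3.14, -0.0, 1.392]
contact_force: [-2.3, 0.4, 1.8]
opening: 0.103
grasp_force: 21.2
clock: 5.12
eef_pos: [685.1, -0.9, 244.4]
tcp_rot: [-3.133, 0.0, 1.392]
contact_force: [-18.9, 2.8, 13.5]
opening: 0.103
grasp_force: 23.5
```

View pics/c4.png

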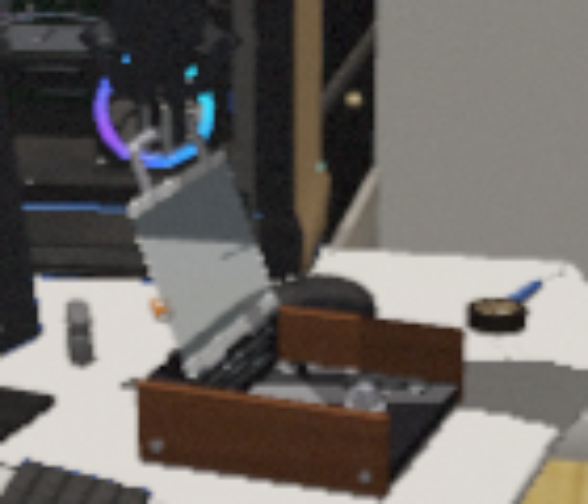

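The cover is leaning back at its stop (19 N push-back). I release, rise and travel over to the dial.

Converted, -25 mm / 200 = -0.125, -2 mm / 200 = -0.01.

```bash
python3 steer.py '[{"sy":-0.01, "jaw":0.4}, {"jaw":0.4}, {"jaw":0.4}, {"sz":-0.125, "jaw":0.4}, {"sz":-0.125, "jaw":0.4}]'
python3 steer.py '[{"sx":0.075, "sy":-0.125, "jaw":1}, {"sx":0.145, "sy":-0.13, "jaw":1}, {"sx":0.145, "sy":-0.13, "jaw":1}, {"sx":0.145, "sy":-0.13, "jaw":1}, {"sx":0.145, "sy":-0.13, "jaw":1}]'
python3 steer.py '[{"sx":0.145, "sy":-0.13, "sz":0.05, "jaw":1}, {"sx":0.145, "sy":-0.13, "sz":0.1, "jaw":1}, {"sx":0.145, "sy":-0.13, "sz":0.1, "jaw":1}, {"sx":0.145, "sy":-0.13, "sz":0.1, "jaw":1}, {"sx":0.145, "sy":-0.13, "sz":0.1, "jaw":1}]'
python3 steer.py '[{"sx":0.145, "sy":-0.13, "sz":0.05, "jaw":1}, {"jaw":1}, {"jaw":1}]'
python3 - <<'E'
from h import *
print(r.sense()['eef_pos'])
a,b=r.grab_frame('top'),r.grab_frame('side')
np.save('t4.npy',a);np.save('s4.npy',b)
o=np.zeros((560,800,3),np.uint8)
o[:480,:480]=cv2.resize(a[190:270,215:295],None,fx=6,fy=6,interpolation=cv2.INTER_CUBIC)
o[:300,490:790]=cv2.resize(b[220:280,260:320],None,fx=5,fy=5,interpolation=cv2.INTER_CUBIC)
o[305:555,490:790]=cv2.resize(b[160:210,255:315],None,fx=5,fy=5,interpolation=cv2.INTER_CUBIC)
cv2.imwrite('pics/c5.png',o[:,:,::-1])
E
```

```text
clock: 5.58
eef_pos: [685.3, -1.1, 292.6]
tcp_rot: [-3.139, 0.001, 1.392]
contact_force: [0.4, -0.3, -0.1]
opening: 0.394
grasp_force: 0.0
clock: 6.0
eef_pos: [581.7, 151.9, 293.9]
tcp_rot: [3.14, -0.001, 1.391]
contact_force: [-0.1, 0.8, 0.5]
opening: 0.999
grasp_force: 0.0
clock: 6.42
eef_pos: [483.5, 311.8, 207.2]
tcp_rot: [3.14, -0.001, 1.392]
contact_force: [1.3, 0.5, -0.8]
opening: 1.004
grasp_force: 0.0
clock: 6.67
eef_pos: [462.7, 345.0, 196.9]
tcp_rot: [-3.141, 0.0, 1.395]
contact_force: [0.0, -0.6, -0.5]
opening: 0.999
grasp_force: 0.0
[462.67369071 344.96395484 196.8857402 ]
```

View pics/c5.png

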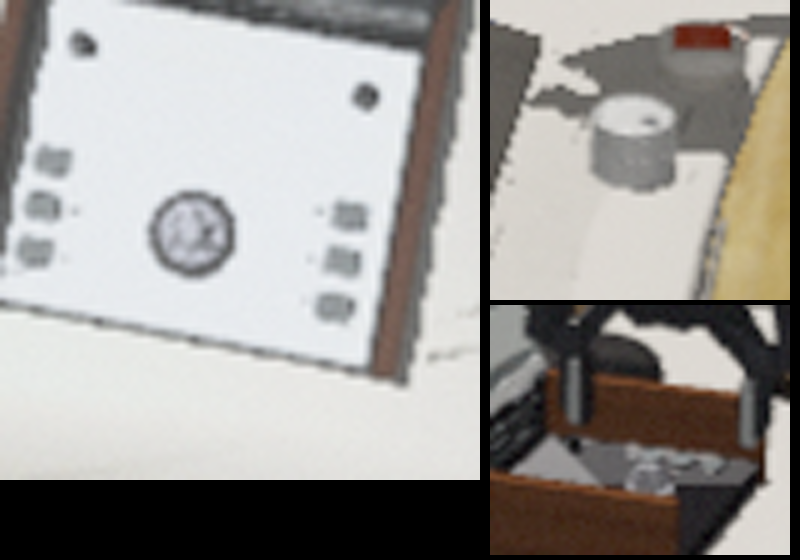

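Top crop: the spindle ring is centred at (192,233). Side crops: the dial top is at (633,117), and the spindle nose at about (650,470).

Run:
```python
from h import *
a=np.load('t4.npy').astype(int);g=a.mean(2)
sub=g[218:240,236:258];m=(sub<150).astype(np.uint8)
k,l,s,c=cv2.connectedComponentsWithStats(m)
for i in range(1,k): print(s[i],c[i]+[236,218])
cs,_=cv2.findContours(m,cv2.RETR_EXTERNAL,cv2.CHAIN_APPROX_NONE)
c=max(cs,key=cv2.contourArea);(e,ax,_)=cv2.fitEllipse(c);e=np.array(e)+[236,218];print('ell',e,ax)
for z in (22,31): print(plane('top',e,z).round(1))
print(g[221:237,239:255].astype(int))
print('nose side', plane('side',(286.6,193.0),47.5).round(1))
print('dial', plane('side',(288.3,243),34).round(1), tri((128.65,247.25),(288.3,243)))
print('dial top',proj('side',[460,365.6,34]),proj('side',[460,365.6,0]))
```

```text
[ 4  4 14 14 65] [247.43076923 229.06153846]
ell [246.67947483 228.51782417] (13.106036186218262, 13.19859504699707)
[514.7  31.8  22. ]
[514.   31.5  31. ]
[[234 234 236 234 235 225 211 208 208 208 220 231 234 234 236 235]
 [235 234 236 225 210 173 128 115 124 123 152 195 207 225 235 234]
 [234 234 225 178 124 145 161 155 160 158 137 116 111 193 231 236]
 [234 224 181 131 139 194 212 206 188 194 185 140 107 149 217 233]
 [234 198 122 150 192 194 199 207 169 166 196 181 143 111 171 226]
 [230 177 132 186 199 178 197 204 182 162 188 194 169 130 111 205]
 [206 141 152 198 188 190 207 205 199 170 160 160 170 142 115 208]
 [191 120 151 196 200 181 197 208 200 159 107 143 191 149 100 201]
 [206 136 145 190 187 166 191 205 194 155 124 176 206 154  99 202]
 [204 133 123 183 170 168 180 185 161 137 138 158 183 147 103 203]
 [218 162 114 159 171 190 190 170 160 161 151 149 136 113 107 203]
 [235 198 127 130 177 202 202 184 192 204 185 169 134 103 160 221]
 [233 220 156 106 135 166 168 180 184 178 162 122 103 153 220 234]
 [233 234 209 155 123 107 123 142 134 112 105 104 133 211 236 234]
 [233 234 234 221 195 170 132 106 105 106 131 167 204 228 234 234]
 [235 235 234 234 234 226 200 183 181 181 205 227 235 234 235 234]]
nose side [514.7  47.9  47.5]
dial [461.9 373.7  34. ] (array([461.56028911, 366.90080608,  30.47604344]), np.float64(2.5802857012310487))
dial top [[289.44524344 241.69567105]] [[289.25456387 252.93351048]]
```

Converted, 40 mm / 200 = 0.2, 25 mm / 200 = 0.125.

```bash
python3 -c "
from rig import r;print(r.nose_length)"
python3 steer.py '[{"sx":0.102, "sy":-0.0275, "jaw":1}, {"sz":0.2, "jaw":1}, {"sz":0.2, "jaw":1}, {"sz":0.2, "jaw":1}, {"sz":0.125, "jaw":1}]'
python3 steer.py '[{"sz":0.1, "jaw":1}, {"jaw":1}, {"jaw":1}]'
python3 steer.py '[{"jaw":0}, {"jaw":0}, {"jaw":0}, {"jaw":0}, {"jaw":0}]' 20; python3 -c "
from rig import r;print(r.nose_length,r.sense())"
```

```text
22.0
clock: 7.18
eef_pos: [462.3, 362.5, 49.9]
tcp_rot: [-3.141, 0.001, 1.39]
contact_force: [0.6, -0.4, 0.1]
opening: 1.001
grasp_force: 0.0
clock: 7.43
eef_pos: [462.8, 363.3, 32.4]
tcp_rot: [-3.141, 0.001, 1.39]
contact_force: [0.1, 0.4, 0.1]
opening: 1.001
grasp_force: 0.0
clock: 7.85
eef_pos: [462.9, 365.0, 34.1]
tcp_rot: [3.14, -0.002, 1.392]
contact_force: [0.3, -1.9, 7.4]
opening: 0.518
grasp_force: 19.4
22.0 {'clock': 7.85, 'qpos': array([ 6.65216682e-01,  5.81638237e-01,  1.85308684e+00, -3.86991422e-04,
        7.04280476e-01,  8.44296677e-01]), 'qvel': array([ 0.0009591 , -0.00054027,  0.00030587, -0.00225802, -0.00109   ,
        0.00060942]), 'joint_efforts': array([ 9.38255936e-01, -5.98192048e+01, -2.08610147e+01,  3.17411385e-01,
       -3.80075444e-01, -2.40562035e-02]), 'eef_pos': array([462.91852023, 364.96295129,  34.12601391]), 'tcp_rot': array([ 3.13968630e+00, -1.76688975e-03,  1.39201261e+00]), 'contact_force': array([ 0.31120387, -1.91937464,  7.38623639]), 'wrist_torque': array([-0.29897917,  0.01020051, -0.00984924]), 'grasp_force': 19.422645574668422, 'opening': 0.5184194566258072}
```

Converted, -0.125 rad / 3.1416 = -0.0398.

```bash
python3 steer.py '[{"jaw":1}, {"jaw":1}, {"jaw":1}, {"rz":-0.0398, "jaw":1}, {"rz":-0.0398, "jaw":1}]'
python3 steer.py '[{"rz":-0.0398, "jaw":1}, {"rz":-0.0398, "jaw":1}, {"rz":-0.0398, "jaw":1}, {"rz":-0.0398, "jaw":1}, {"rz":-0.0398, "jaw":1}]'
python3 steer.py '[{"rz":-0.0398, "jaw":1}, {"rz":-0.0398, "jaw":1}, {"rz":-0.0398, "jaw":1}, {"rz":-0.0398, "jaw":1}, {"rz":-0.0398, "jaw":1}]'
python3 steer.py '[{"rz":-0.0226, "jaw":1}, {"jaw":1}, {"jaw":1}]'
python3 steer.py '[{"jaw":0}, {"jaw":0}, {"jaw":0}, {"jaw":0}, {"jaw":0}]' 60
```

```text
clock: 8.27
eef_pos: [461.9, 364.5, 32.5]
tcp_rot: [-3.142, -0.0, 1.647]
contact_force: [0.9, -0.3, -0.4]
opening: 1.002
grasp_force: 0.0
clock: 8.68
eef_pos: [461.9, 364.4, 32.4]
tcp_rot: [-3.141, -0.0, 2.273]
contact_force: [0.2, -0.4, 0.2]
opening: 1.0
grasp_force: 0.0
clock: 9.1
eef_pos: [461.9, 364.5, 32.4]
tcp_rot: [-3.142, -0.0, 2.898]
contact_force: [0.5, -0.3, -0.3]
opening: 0.999
grasp_force: 0.0
clock: 9.35
eef_pos: [461.9, 364.5, 32.4]
tcp_rot: [-3.142, -0.0, 2.96]
contact_force: [-0.4, -0.1, 0.2]
opening: 1.0
grasp_force: 0.0
clock: 9.77
eef_pos: [462.1, 364.6, 32.9]
tcp_rot: [3.141, 0.0, 2.962]
contact_force: [-0.9, -0.9, 5.2]
opening: 0.51
grasp_force: 60.7
```

Converted, -40 mm / 200 = -0.2, -35.4 mm / 200 = -0.177.

```bash
python3 steer.py '[{"sz":-0.175, "jaw":0}, {"sz":-0.2, "jaw":0}, {"sz":-0.125, "jaw":0}, {"sx":-0.0625, "sy":-0.177, "jaw":0}, {"sx":-0.0625, "sy":-0.177, "jaw":0}]'
python3 steer.py '[{"sx":-0.0625, "sy":-0.177, "jaw":0}, {"sx":-0.0625, "sy":-0.177, "jaw":0}, {"sx":-0.0625, "sy":-0.177, "jaw":0}, {"sx":-0.0625, "sy":-0.177, "jaw":0}, {"sx":-0.0625, "sy":-0.177, "jaw":0}]'
python3 steer.py '[{"sx":-0.0625, "sy":-0.177, "jaw":0}, {"sx":-0.0625, "sy":-0.177, "jaw":0}, {"jaw":0}, {"jaw":0}]'
```

```text
clock: 10.18
eef_pos: [475.1, 291.5, 134.5]
tcp_rot: [3.138, 0.004, 2.965]
contact_force: [-0.2, -1.2, -1.8]
opening: 0.507
grasp_force: 61.6
clock: 10.6
eef_pos: [503.8, 103.3, 132.5]
tcp_rot: [3.142, 0.0, 2.963]
contact_force: [0.2, 0.4, -0.5]
opening: 0.51
grasp_force: 61.6
clock: 10.93
eef_pos: [516.1, 29.1, 132.4]
tcp_rot: [-3.142, -0.0, 2.959]
contact_force: [-0.1, 0.4, -2.0]
opening: 0.505
grasp_force: 61.6
```

Converted, 25 mm / 200 = 0.125, 18 mm / 200 = 0.09.

```bash
python3 steer.py '[{"sy":0.0075, "sz":0.125, "jaw":0}, {"sz":0.09, "jaw":0}, {"sz":0.02, "jaw":0}, {"jaw":0}, {"jaw":0}]'
python3 - <<'E'
from h import *
b=r.grab_frame('side');np.save('s5.npy',b);print(r.sense()['eef_pos'])
cv2.imwrite('pics/c6.png',cv2.resize(b[165:210,255:315],None,fx=12,fy=12,interpolation=cv2.INTER_CUBIC)[:,:,::-1])
print((proj('side',[[515.5,31.2,z] for z in (31,42.5,47.5,52,85)])-[255,165]+.5)*12)
E
```

```text
clock: 11.35
eef_pos: [516.3, 33.2, 85.7]
tcp_rot: [3.142, -0.0, 2.964]
contact_force: [-0.1, -0.6, -0.6]
opening: 0.508
grasp_force: 61.6
[516.70986613  33.067672    86.17792922]
[[390.2385547  375.42018834]
 [390.76985767 336.8703067 ]
 [391.00122251 320.04934864]
 [391.20963833 304.8792311 ]
 [392.74339158 192.72156923]]
```

View pics/c6.png

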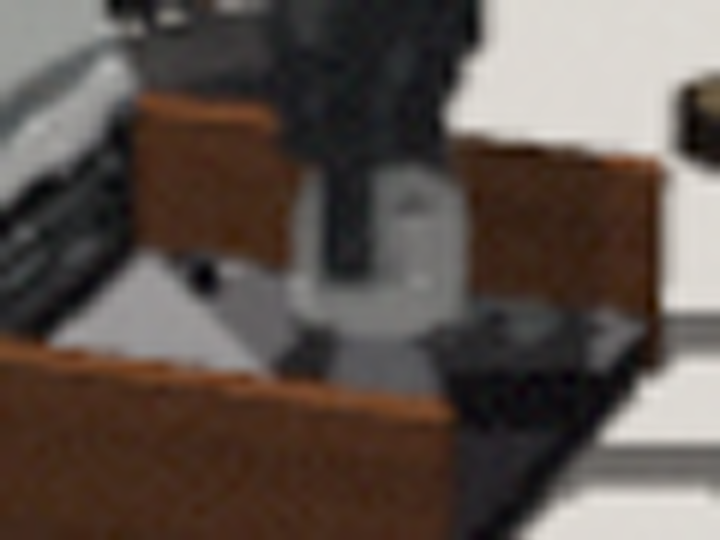

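Converted, 2 mm / 200 = 0.01, -1.9 mm / 200 = -0.0095.

```bash
python3 steer.py '[{"sy":-0.0095, "sz":0.01, "jaw":0}, {"sz":0.01, "jaw":0}, {"sz":0.01, "jaw":0}, {"jaw":0}]'
python3 steer.py '[{"sz":0.01, "jaw":0}, {"sz":0.01, "jaw":0}, {"jaw":0}]'
python3 steer.py '[{"sz":0.0075, "jaw":0}, {"sz":0.0075, "jaw":0}, {"jaw":0}]'
```

```text
clock: 11.73
eef_pos: [515.9, 30.5, 79.4]
tcp_rot: [3.142, 0.0, 2.963]
contact_force: [-0.1, -0.2, -1.5]
opening: 0.507
grasp_force: 61.6
clock: 11.98
eef_pos: [515.7, 30.5, 75.1]
tcp_rot: [-3.141, -0.0, 2.963]
contact_force: [-0.2, 0.1, -1.0]
opening: 0.512
grasp_force: 61.6
clock: 12.23
eef_pos: [516.1, 30.5, 72.4]
tcp_rot: [3.142, 0.0, 2.963]
contact_force: [-0.2, 0.3, 3.1]
opening: 0.502
grasp_force: 61.9
```

Converted, 0.7 mm / 200 = 0.0035.

```bash
python3 steer.py '[{"sz":0.0035, "jaw":0}, {"jaw":0}]'
python3 steer.py '[{"rz":0.0159, "jaw":0}, {"rz":0.0159, "jaw":0}, {"jaw":0}]'; python3 steer.py '[{"rz":0.0159, "jaw":0}, {"rz":0.0159, "jaw":0}, {"jaw":0}]'; python3 steer.py '[{"rz":0.0159, "jaw":0}, {"rz":0.0159, "jaw":0}, {"jaw":0}]'
```

```text
clock: 12.4
eef_pos: [516.1, 30.5, 71.9]
tcp_rot: [3.142, 0.0, 2.963]
contact_force: [-1.5, -1.5, 3.6]
opening: 0.512
grasp_force: 61.9
clock: 12.65
eef_pos: [516.2, 30.5, 72.0]
tcp_rot: [3.141, 0.001, 2.861]
contact_force: [-0.3, -0.4, 4.4]
opening: 0.503
grasp_force: 61.9
clock: 12.9
eef_pos: [516.2, 30.5, 72.0]
tcp_rot: [3.141, 0.001, 2.762]
contact_force: [-0.6, -0.2, 4.3]
opening: 0.504
grasp_force: 61.9
clock: 13.15
eef_pos: [516.2, 30.5, 71.9]
tcp_rot: [3.141, 0.001, 2.663]
contact_force: [0.1, -1.1, 4.7]
opening: 0.505
grasp_force: 61.9
```

Units first: shifts go in shares of 0.2 m and turns go in shares of pi rad. So 0.05 rad / 3.1416 = 0.0159.

```bash
for i in 1; do :; done
python3 steer.py '[{"rz":0.0159, "jaw":0}, {"rz":0.0159, "jaw":0}, {"jaw":0}]'|sed -n 2,4p; python3 steer.py '[{"rz":0.0159, "jaw":0}, {"rz":0.0159, "jaw":0}, {"jaw":0}]'|sed -n 2,4p; python3 steer.py '[{"rz":0.0159, "jaw":0}, {"rz":0.0159, "jaw":0}, {"jaw":0}]'|sed -n 2,4p; python3 steer.py '[{"rz":0.0159, "jaw":0}, {"rz":0.0159, "jaw":0}, {"jaw":0}]'|sed -n 2,4p;python3 -c "
from rig import r;print(r.sense()['wrist_torque'])"
```

```text
eef_pos: [515.9, 30.6, 71.6]
tcp_rot: [3.142, -0.0, 2.564]
contact_force: [0.7, 0.6, 0.9]
eef_pos: [515.6, 30.5, 71.4]
tcp_rot: [-3.141, -0.001, 2.464]
contact_force: [0.2, 0.3, -0.4]
eef_pos: [515.6, 30.5, 71.5]
tcp_rot: [-3.141, -0.001, 2.365]
contact_force: [0.7, 0.3, -1.5]
eef_pos: [515.7, 30.6, 71.6]
tcp_rot: [-3.141, -0.0, 2.265]
contact_force: [-0.9, 1.0, 0.5]
[ 0.14779391  0.13652331 -0.01617529]
```

Converted, -0.1 rad / 3.1416 = -0.0318.

```bash
python3 steer.py '[{"rz":-0.0318, "jaw":0}, {"rz":-0.0318, "jaw":0}, {"jaw":0}]'|sed -n 2,4p; python3 steer.py '[{"sz":0.005, "jaw":0}, {"sz":0.005, "jaw":0}, {"jaw":0}]'|sed -n 2,4p
```

```text
eef_pos: [515.8, 30.5, 71.6]
tcp_rot: [-3.141, -0.0, 2.472]
contact_force: [0.5, 0.2, -0.1]
eef_pos: [515.7, 30.5, 69.5]
tcp_rot: [-3.141, -0.0, 2.462]
contact_force: [-0.4, 0.9, -1.8]
```

Meshed: it dropped past the block without force. Sliding it home.

Converted, 1.5 mm / 200 = 0.0075.

```bash
python3 steer.py '[{"sz":0.0075, "jaw":0}, {"sz":0.0075, "jaw":0}, {"jaw":0}]'|sed -n 2,4p; python3 steer.py '[{"sz":0.0075, "jaw":0}, {"jaw":0}, {"jaw":0}]'|sed -n 2,4p; python3 steer.py '[{"sz":0.005, "jaw":0}, {"jaw":0}, {"jaw":0}]'|sed -n 2,4p
```

```text
eef_pos: [515.7, 30.6, 66.4]
tcp_rot: [-3.141, -0.0, 2.462]
contact_force: [0.4, 0.4, -1.5]
eef_pos: [515.8, 30.6, 65.1]
tcp_rot: [-3.141, -0.0, 2.463]
contact_force: [-1.0, 1.0, -2.0]
eef_pos: [515.8, 30.6, 64.2]
tcp_rot: [-3.142, -0.0, 2.463]
contact_force: [-0.5, 2.6, -2.1]
```

Converted, 1 mm / 200 = 0.005.

```bash
python3 steer.py '[{"sz":0.005, "jaw":0}, {"jaw":0}, {"jaw":0}]'|sed -n 2,4p; python3 steer.py '[{"sz":0.005, "jaw":0}, {"jaw":0}, {"jaw":0}]'|sed -n 2,4p; python3 steer.py '[{"sz":0.005, "jaw":0}, {"jaw":0}, {"jaw":0}]'|sed -n 2,4p; python3 steer.py '[{"sz":0.005, "jaw":0}, {"jaw":0}, {"jaw":0}]'
```

```text
eef_pos: [515.9, 30.6, 63.4]
tcp_rot: [-3.142, -0.0, 2.463]
contact_force: [-1.6, 1.5, 3.2]
eef_pos: [515.9, 30.5, 62.3]
tcp_rot: [3.142, -0.0, 2.463]
contact_force: [-3.0, 1.7, 4.1]
eef_pos: [515.9, 30.5, 61.3]
tcp_rot: [3.142, -0.0, 2.463]
contact_force: [-2.8, 3.2, 5.2]
clock: 16.4
eef_pos: [515.9, 30.5, 60.3]
tcp_rot: [3.142, -0.0, 2.463]
contact_force: [-2.9, 3.0, 5.7]
opening: 0.504
grasp_force: 62.1
```

Converted, 1 mm / 200 = 0.005.

```bash
python3 steer.py '[{"sz":0.005, "jaw":0}, {"sz":0.005, "jaw":0}, {"jaw":0}]'|sed -n 2,4p; python3 steer.py '[{"sz":0.005, "jaw":0}, {"jaw":0}, {"jaw":0}]'|sed -n 2,4p; python3 steer.py '[{"sz":0.005, "jaw":0}, {"jaw":0}, {"jaw":0}]'
```

```text
eef_pos: [516.0, 30.5, 58.7]
tcp_rot: [-3.142, -0.0, 2.463]
contact_force: [-4.4, 1.8, 11.6]
eef_pos: [516.1, 30.5, 58.5]
tcp_rot: [3.141, 0.0, 2.463]
contact_force: [-7.4, 2.4, 23.4]
clock: 17.15
eef_pos: [516.2, 30.5, 58.3]
tcp_rot: [3.141, 0.0, 2.463]
contact_force: [-11.2, 1.5, 35.4]
opening: 0.505
grasp_force: 65.6
```

The switch has bottomed out. I ease off slightly and verify the cover and dial.

Converted, -1.2 mm / 200 = -0.006.

```bash
python3 steer.py '[{"sz":-0.006, "jaw":0}, {"jaw":0}, {"jaw":0}, {"jaw":0}]'
python3 - <<'E'
from h import *
b=r.grab_frame('side')
cv2.imwrite('pics/c7.png',cv2.resize(b[110:220,200:340],None,fx=5,fy=5,interpolation=cv2.INTER_CUBIC)[:,:,::-1])
E
```

```text
clock: 17.48
eef_pos: [516.0, 30.5, 58.5]
tcp_rot: [3.141, 0.0, 2.463]
contact_force: [-7.3, 2.8, 21.5]
opening: 0.503
grasp_force: 63.5
```

View pics/c7.png

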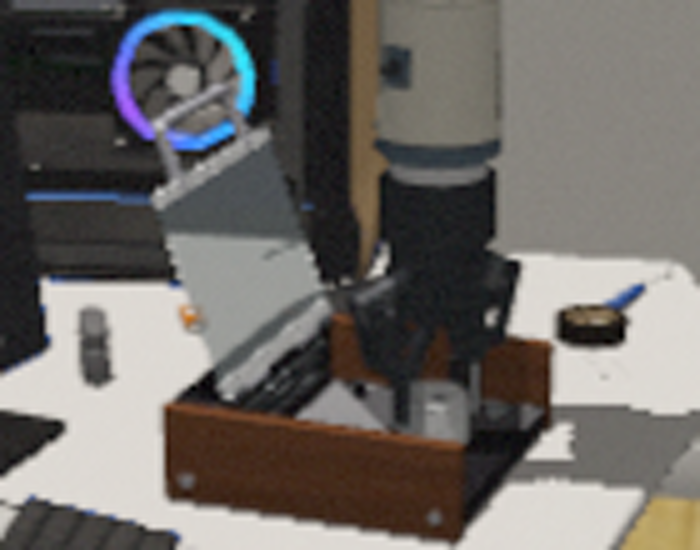

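The cover still leans back, with its bar at (195,110). The dial sits upright on the spindle at (440,410) and is held down. The travel from the unmeshed stop is 13.7 mm, about the 9 + 5 mm expected.

```bash
python3 -c "
from rig import r;print(r.sign_off())"
```

```text
the job is handed in; nothing more can be done
None
```

I handed the job in at about 17.5 s with the cover folded back to its stop and the dial meshed and home on the spindle, still held down with about 21 N. The sign-off returned no verdict.

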